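# Find the soft rubber mount with the sprung-pin tester

## Task

One of the three look-alike rubber mounts on the plywood test board has gone soft. Take the yellow sprung-pin tester from its blue holder and press its pin squarely down on the mounts, one after another, until the green ring has gone into the barrel but never so far that the red ring goes in too, holding each press for about a second, until you find the mount that sinks deep under the pin. Set the tester back upright in its holder, then mark the soft mount by standing the aluminium stop block from the left of the board gently upright on the middle of it, and leave everything else on the bench where it is.

Things in the scene. Friction and masses are not known exactly. Their poses are not given: they have to be found in the camera images.
- tester: Hand tester, 180 g, upright in its holder. Origin: centre of the underside of its steel flange (44 mm diameter, 6 mm thick), which rests on the holder. z up along its axis. Yellow square grip, 28 x 28 mm, sides along x and y, 6 to 56 mm above the origin, a 4 mm button on top. Below the flange a barrel, 26 mm diameter, to 30 mm below the origin; the pin's tip is 48 mm below the origin.
- pin (a joint): How far the tester's 10 mm round steel pin is pushed up into its barrel (m): 0 out, 0.013 at its stop. Spring: 1.0 N per mm from zero, so the force in N equals the sink in mm. The pin sticks out 18 mm; its green ring is wholly in the barrel at 7.5 mm, its red ring starts to go in at 9 mm and is gone at 11 mm.
- holder: Fixed blue holder block, 80 x 80 x 54 mm, origin at the centre of its underside, z up; a vertical round through hole of 34 mm in its middle takes the tester's barrel.
- holder_mouth (a point): Centre of the hole's mouth, on the holder's top, 54 mm above the bench. The seated tester's origin is here.
- board: Fixed plywood board, 90 (x) x 260 (y) x 18 mm, origin at the centre of its underside, z up, with three mounts in a row along its y axis, 85 mm apart. Each is a steel collar (62 mm diameter) from which a black rubber cap, 50 mm diameter, flat on top, stands up and can sink 18 mm. The caps' tops stand 52 to 56 mm above the bench, differing from mount to mount.
- place_1 (a point): Over the centre of the first mount (board y = +85 mm), 52 mm above the bench, about the level of the cap's top.
- place_2 (a point): The same for the middle mount (board y = 0).
- place_3 (a point): The same for the third mount (board y = -85 mm).
- sink_a (a joint): How far one of the three rubber caps is pressed down (m), 0 at rest, 0.018 at its stop. It is not known which of the three places this cap is at. The soft cap gives about 1.6 mm per N, the two good ones about 0.33 mm per N.
- sink_b (a joint): How far one of the three rubber caps is pressed down (m), 0 at rest, 0.018 at its stop. It is not known which of the three places this cap is at. The soft cap gives about 1.6 mm per N, the two good ones about 0.33 mm per N.
- sink_c (a joint): How far one of the three rubber caps is pressed down (m), 0 at rest, 0.018 at its stop. It is not known which of the three places this cap is at. The soft cap gives about 1.6 mm per N, the two good ones about 0.33 mm per N.
- block: Loose aluminium stop block to the left of the board, well in front of the bits at the back; 46 x 46 x 64 mm high, 360 g, upright; origin at the centre of its underside, z up, sides along x and y. Its weight sinks the soft cap about 6 mm and a good one about 1 mm.
- oil_bottle: White oil bottle with a red tip, 51 mm diameter, 152 mm high; a bystander. Origin at the centre of the underside.
- screw_jar: Small jar with a black lid, 49 mm diameter, 51 mm high; a bystander.
- tape_roll: Cream roll of tape lying flat, 110 mm diameter, 48 mm high; a bystander.
- wrench: Combination wrench lying flat, 161 x 26 x 9 mm; a bystander.
- marker: Marker pen with blue barrel, 122 x 16 mm, lying; a bystander.
- elbow: Grey pipe elbow lying flat, 87 x 87 x 49 mm; a bystander.
Things that resemble listed ones, but are neither listed nor needed, are in the scene too. Leave any pink look-alike of the block alone. Leave any orange or purple look-alike of the holder alone.

How it is judged (in metres and radians):
On the way, in this order (a step that is already met when the one before it is completed fails the run):
1. the tester's pin, sunk at least 6.5 mm into its barrel, presses the soft mount's cap down by at least 8 mm, with the tester upright over that mount, for 0.3 s (value of joint pin above 0.0065 m and value of joint any of sink_a, sink_b, sink_c above 0.008 m and angle between tester's own z axis and vertical below 0.15 rad and (horizontal distance between tester and place_1 below 0.022 m or horizontal distance between tester and place_2 below 0.022 m or horizontal distance between tester and place_3 below 0.022 m)), for 0.3 s.
2. the tester is back in its holder: upright, its flange down on the holder's top (distance between tester and holder_mouth below 0.008 m and angle between tester's own z axis and vertical below 0.1 rad), for 0.2 s.
3. the stop block stands on the soft mount (value of joint any of sink_a, sink_b, sink_c above 0.004 m and (horizontal distance between block and place_1 below 0.015 m or horizontal distance between block and place_2 below 0.015 m or horizontal distance between block and place_3 below 0.015 m) and angle between block's own z axis and vertical below 0.08 rad and z of block in the frame of board above 0.035 m), for 0.2 s.
At the end, for the whole second after the job is handed in: The stop block stands at rest and upright (within 0.08 rad) on the soft mount, its centre within 15 mm of the mount's, its weight sinking that cap more than 4 mm; the tester stands at rest in its holder, upright within 0.1 rad, its flange within 8 mm of the hole's mouth centre, its pin fully out (all of step 2 and all of step 3 and value of joint pin below 0.002 m and linear speed of each of block, tester below 0.02 m/s); the robot touches nothing.
It fails at once if the tester's pin is pushed in past 11 mm (the red ring gone in) (value of joint pin above 0.011 m).
It fails at once if a mount's cap is driven down to its stop (past 17.5 mm) (value of joint any of sink_a, sink_b, sink_c above 0.0175 m).
It fails at once if a bystander is shifted more than 25 mm (distance of any of oil_bottle, screw_jar, tape_roll, wrench, marker, elbow from where it was at the start of the episode above 0.025 m).
It also fails if it takes over 67 s, if anything falls off the work surface, if the arm or the gripper's body presses on something with over 40 N, if the wrist force passes 120 N, or if a joint passes its speed limit or range.

## Robot

A 6-joint arm with a two-finger parallel gripper is mounted at the origin on a cart in front of the work surface, level with it; the furniture and walls round the work are solid. World frame = base frame: x ahead of the robot, y to its left, z up, the work surface at z = 0. Lengths are in mm, angles in rad, forces in N, time in s.
With the tool pointing down it reaches from about 300 to 875 mm from the base axis. Payload 6.4 kg.
Tool frame: the origin (TCP) lies at the very end of the fingers, on their centre line; the grasp point (between the pads) lies 19 mm behind it (manip.tcp_to_grasp is the distance from the TCP to the grasp point, in mm); z points along the fingers, y is the line along which they close (so a half turn about z gives the same grasp; the last joint's range is limited). The gripper opens to 88 mm and grips with 3 to 60 N. Pads are 18 mm wide; open, the fingers measure 123 mm over their backs; the gripper's body (75 mm by 187 mm) begins 45 mm behind the grasp point.
Start: joints at [-1.334, 0.181, 1.607, -0, 1.354, -0.206], TCP at [246.388, -519.552, 238.714] pointing down, gripper open.
Joint ranges: [-2.99, 2.99], [-0.89, 2.07], [0.3, 2.58], [-1.14, 4.28], [0, 2.63], [-3.12, 3.12]. Speed limits (rad/s): [2.57, 2.57, 3.01, 3.14, 3.14, 3.14].

## Interface

Orientations are given as a 3x3 rotation matrix whose columns are the frame's x, y, z axes.
In Python, from station import manip gives the robot as it stands. Calls block until the motion is done:
- manip.movep(position, orientation): joint-space move of the TCP to a pose.
- manip.move_linear(position, ori=None, max_speed=150): straight line of the TCP; ori=None keeps the orientation; max_speed is the mean speed in mm/s.
- manip.move_j(angles): joint-space move.
- manip.command_gripper(opening, grasp_force=None): finger opening in mm; grasp_force is the grip in N (None keeps the last); returns when the fingers have stopped.
- manip.wait(seconds).
- manip.solve_ik(position, orientation): joint angles nearest the present ones, or None.
- manip.read_camera(name): name is "side" or "top" or "wrist"; returns a dict with "pixels" (384x512x3 uint8, red, green, blue), "K" (3x3 intrinsics, pixels), "extrinsics" (4x4, takes a point from world to camera coordinates); the wrist camera has in their place "mount" (4x4, takes a point from camera to tool coordinates, whose origin is the TCP and whose axes are the flange's). Camera axes: x right, y down, z forward; pixel columns grow to the right and rows downward; lengths in mm; the calibration is good to about 2 mm. The wrist camera is an equidistant fisheye: a pixel r from the principal point sees the ray r / f radians off the axis. A picture is of the moment at which its call begins: read the wrist's pose just before it. There is no depth.
A pose or a line that the arm cannot do raises manip.PlanningError and nothing moves.
- manip.hand_in(): hands the job in; it is judged then, once.
Readings, each from a call of its own:
- manip.get_clock(): time.
- manip.get_q(): joint angles.
- manip.get_joint_velocities(): joint speeds.
- manip.get_tau(): joint torques, N m.
- manip.get_tcp_pos(): TCP position.
- manip.get_eef_rot(): TCP orientation.
- manip.get_wrist_force(): force on the tool from outside, world axes, zero at the start.
- manip.get_moment(): the same for the moment, N m.
- manip.get_grip_width(): finger opening in mm.
- manip.get_gripper_force(): force on a finger pad.
Only numpy, scipy, OpenCV 4.12 (cv2) and the standard library are available. Lean on these libraries where they do the work, as an engineer would, in place of code of your own. Each camera call takes 0.05 s, during which the arm holds its last target. There are 200 camera calls.

## Working session

There is one attempt and no reset: what is moved stays moved. The work goes in short steps, each a Python script; the robot and the scene stay as the last script left them, time stands still between calls to the robot, and variables do not carry over. Pictures are saved under pics/ and viewed, at most 10 in all, crops included, and the job is handed in when it is done.

```bash
ls; mkdir -p pics
python3 - <<'E'
from station import manip
import cv2,numpy as np,pickle
d={}
for n in("top","side"):
    c=manip.read_camera(n); d[n]=c
    cv2.imwrite(f"pics/{n}0.png",cv2.cvtColor(c["pixels"],cv2.COLOR_RGB2BGR))
    E=c["extrinsics"];print(n,c["K"].round(1).tolist(),(-E[:3,:3].T@E[:3,3]).round(0),E[:3,:3].round(2).tolist())
pickle.dump(d,open("d.pkl","wb"))
print(manip.get_clock(),manip.get_eef_rot().round(3).tolist() , manip.tcp_to_grasp)
E
```

```text
pics
top [[369.1, 0.0, 256.1], [0.0, 369.1, 191.9], [0.0, 0.0, 1.0]] [ 500.    4. 1136.] [[0.02, -1.0, 0.01], [-1.0, -0.02, -0.08], [0.09, -0.01, -1.0]]
side [[475.7, 0.0, 253.3], [0.0, 475.7, 190.7], [0.0, 0.0, 1.0]] [ -75. 1320.  877.] [[-0.9, -0.44, 0.0], [-0.21, 0.42, -0.88], [0.39, -0.79, -0.47]]
0.1 [[0.904, 0.428, -0.0], [0.428, -0.904, 0.002], [0.0, -0.002, -1.0]] 18.700000000000003
```

View pics/top0.png

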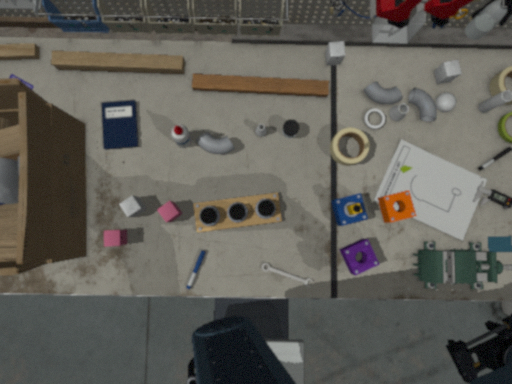

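View pics/side0.png

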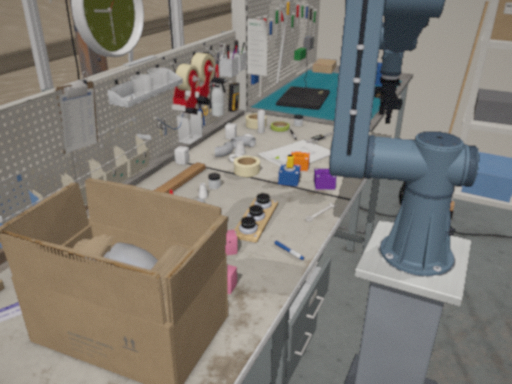

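The top view shows the blue holder with the yellow tester at (351,209), the caps at (208,215), (237,212) and (267,208), and the grey block at (130,206). The pink look-alikes are at (169,211) and (115,238), and the tall box ends at about column 85. The side view agrees. I'll segment next.

```bash
cat > h.py <<'E'
import cv2,numpy as np
def ray_plane(c,uv,z):
    E=c["extrinsics"];R=E[:3,:3];o=-R.T@E[:3,3]
    d=R.T@np.linalg.inv(c["K"])@np.array([uv[0],uv[1],1.]);return o+d*(z-o[2])/d[2]
def fish(c,tp,R,uv,z):
    "wrist pixel -> world at height z"
    K=c["K"];a=(uv[0]-K[0,2])/K[0,0];b=(uv[1]-K[1,2])/K[1,1];t=np.hypot(a,b)
    d=np.array([np.sinc(t/np.pi)*a,np.sinc(t/np.pi)*b,np.cos(t)])
    M=c["mount"];o=R@M[:3,3]+tp;d=R@M[:3,:3]@d
    return o+d*(z-o[2])/d[2]
def blobs(mask,amin=20):
    cs,_=cv2.findContours(mask.astype(np.uint8),cv2.RETR_EXTERNAL,cv2.CHAIN_APPROX_NONE)
    return [c for c in cs if cv2.contourArea(c)>=amin]
def rect_on_plane(f,c,z):
    "min-area rectangle of a contour cast to plane z"
    P=np.array([f(p[0],z)[:2] for p in c],np.float32)
    return cv2.minAreaRect(P)
E
python3 - <<'E'
import pickle,cv2,numpy as np
from h import *
c=pickle.load(open("d.pkl","rb"))["top"];im=c["pixels"];hsv=cv2.cvtColor(im,cv2.COLOR_RGB2HSV)
H,S,V=[hsv[...,i] for i in range(3)]
f=lambda p,z:ray_plane(c,p,z)
win=np.zeros(H.shape,bool);win[170:290,90:420]=1
for n,m,z in[("blue",(H>100)&(H<125)&(S>130)&(V>70),54),("yellow",(H>20)&(H<33)&(S>150),110),("dark",(V<50),54),("grey",(S<25)&(V>150),64),("wood",(H>10)&(H<25)&(S>90)&(V>110),18)]:
  for b in blobs(m&win,15):
    r=rect_on_plane(f,b,z);print(n,cv2.boundingRect(b),np.round(r[0],1),np.round(r[1],1),round(r[2],1))
cv2.imwrite("pics/crop.png",cv2.cvtColor(cv2.resize(im[180:260,100:300],None,fx=4,fy=4,interpolation=2),4))
E
```

```text
blue (194, 251, 10, 21) [388.2 154.4] [ 9.1 61.3] 69.6
blue (332, 195, 35, 30) [ 547.  -281.7] [77.6 86.9] 15.3
yellow (348, 204, 14, 10) [ 546.2 -281.5] [24.5 34.7] 18.4
dark (201, 208, 16, 15) [522.4 130.6] [41.  43.8] 1.5
dark (331, 206, 6, 84) [ 435.2 -235.6] [ 14.7 239.6] 90.0
dark (230, 204, 15, 16) [534.1  47.6] [43.9 41. ] 1.1
dark (259, 200, 16, 16) [547.3 -37.1] [43.5 43.6] 45.9
dark (331, 170, 5, 30) [ 618.9 -234.2] [11.8 86.4] 89.9
grey (269, 268, 33, 13) [357.4 -94. ] [97.6  6.3] 72.1
grey (120, 197, 19, 19) [544.9 360.4] [42.4 41.1] 35.6
grey (411, 193, 9, 27) [ 559.3 -475.3] [77.6 20.7] 6.4
grey (388, 170, 32, 29) [ 624.7 -439.6] [91.2 82.9] 88.8
grey (375, 170, 17, 31) [ 618.9 -380.9] [18.6 99.9] 67.0
wood (349, 204, 9, 10) [ 550.4 -302.7] [27.3 24.4] 1.0
wood (194, 193, 88, 39) [533.8  48.2] [ 87.1 257. ] 8.4
wood (379, 192, 35, 31) [ 556.8 -434.7] [82.1 99.7] 14.9
```

View pics/crop.png

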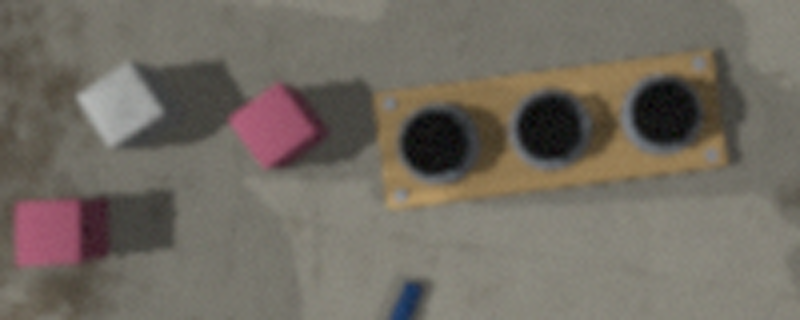

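The crop shows the grey block at about (130,206) yawed roughly 36°, with three clean black caps on the board. Next is a wrist look over the tester.

```bash
cat >> h.py <<'E'
from station import manip
def down(yaw):
    "tool pointing down, tool y at yaw (rad)"
    y=np.array([np.cos(yaw),np.sin(yaw),0]);z=np.array([0,0,-1.]);return np.column_stack([np.cross(y,z),y,z])
def look(name):
    tp,R=np.array(manip.get_tcp_pos()),np.array(manip.get_eef_rot())
    c=manip.read_camera("wrist");cv2.imwrite(f"pics/{name}.png",cv2.cvtColor(c["pixels"],4))
    return c,(lambda p,z:fish(c,tp,R,p,z))
E
python3 - <<'E'
from h import *
g=np.radians(16)
for k in range(-2,2):
    for p in([546,-281,66],[534,48,150],[545,360,60]):
        q=manip.solve_ik(p,down(g+k*np.pi/2)); print(k,p,None if q is None else np.round(q,2))
t=manip.get_clock()
best=min((q for q in(manip.solve_ik([546,-281,230],down(g+k*np.pi/2)) for k in range(-2,2)) if q is not None),key=lambda q:abs(np.array(q)-manip.get_q()).max())
manip.move_j(best)
print(manip.get_clock()-t,np.round(best,2))
c,f=look("w1");print(c["K"].tolist(),c["mount"].round(2).tolist())
print(manip.get_clock(),manip.get_tcp_pos())
E
```

```text
-2 [546, -281, 66] [-0.67  0.47  1.62 -0.    1.06  2.19]
-2 [534, 48, 150] [-0.13  0.19  1.78 -0.    1.16  2.73]
-2 [545, 360, 60] [ 0.4   0.55  1.51 -0.    1.08 -3.02]
-1 [546, -281, 66] [-0.67  0.47  1.62 -0.    1.06  0.62]
-1 [534, 48, 150] [-0.13  0.19  1.78 -0.    1.16  1.16]
-1 [545, 360, 60] [ 0.4   0.55  1.51 -0.    1.08  1.69]
0 [546, -281, 66] [-0.67  0.47  1.62 -0.    1.06 -0.95]
0 [534, 48, 150] [-0.13  0.19  1.78 -0.    1.16 -0.41]
0 [545, 360, 60] [ 0.4   0.55  1.51 -0.    1.08  0.12]
1 [546, -281, 66] [-0.67  0.47  1.62 -0.    1.06 -2.52]
1 [534, 48, 150] [-0.13  0.19  1.78 -0.    1.16 -1.98]
1 [545, 360, 60] [ 0.4   0.55  1.51 -0.    1.08 -1.45]
1.4249999999999998 [-0.67  0.27  1.51 -0.    1.35 -0.95]
[[297.3186396354542, 0.0, 255.24024776901348], [0.0, 297.3186396354542, 194.01105098870133], [0.0, 0.0, 1.0]] [[-0.0, -0.95, -0.3, 77.22], [1.0, 0.0, -0.0, -0.21], [0.0, -0.3, 0.95, -145.7], [0.0, 0.0, 0.0, 1.0]]
1.575 [ 545.3633174  -282.21695811  230.04354626]
```

View pics/w1.png

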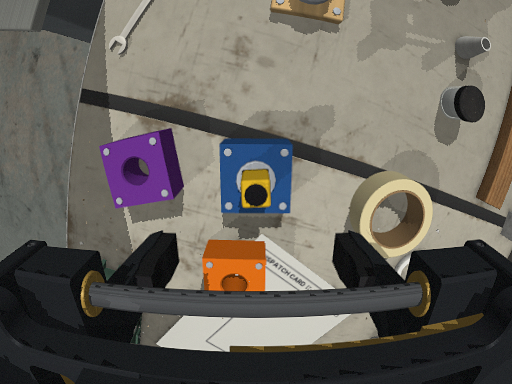

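The wrist view shows the holder at (256,176), with the tester's black button at (256,194). The holder's sides run almost along the image axes. I'll measure the button and the blue top, then grip.

Run:
```python
from h import *
tp,R=np.array(manip.get_tcp_pos()),np.array(manip.get_eef_rot())
c,f=look("w1b")
hsv=cv2.cvtColor(c["pixels"],cv2.COLOR_RGB2HSV);H,S,V=[hsv[...,i] for i in range(3)]
w=np.zeros(H.shape,bool);w[130:222,210:300]=1
for n,m,z in[("blue",(H>100)&(H<125)&(S>120),54),("yel",(H>18)&(H<35)&(S>130),110),("black",(V<60),114)]:
  for b in blobs(m&w,60):
    r=rect_on_plane(f,b,z);print(n,cv2.boundingRect(b),np.round(r[0],1),np.round(r[1],1),round(r[2],1))
y=blobs((H>18)&(H<35)&(S>130)&w,60)[0][:,0]
print("yellow lower edge",f((y[:,0].min(),y[:,1].max()),110).round(1),f((y[:,0].max(),y[:,1].max()),110).round(1))
```

```text
blue (220, 138, 73, 75) [ 545.9 -284.3] [79.7 85.7] 15.7
yel (241, 169, 30, 39) [ 544.9 -282.3] [27.2 36.3] 19.4
black (245, 184, 22, 22) [ 546.8 -287.1] [20.1 19.4] 61.8
black (289, 139, 11, 19) [ 569.  -234.9] [ 8.  18.1] 31.1
black (210, 130, 73, 8) [ 523.  -235.1] [63.7  6.4] 15.3
yellow lower edge [ 536.9 -303.8  110. ] [ 563.5 -296.2  110. ]
```

The button and the corrected holder centre agree at (546.8,-287.1), yaw about 15.8°. Now I'll grip and lift.

Run:
```python
from h import *
t=manip.get_clock()
R=down(np.radians(15.8));P=np.array([546.8,-287.1,0])
manip.movep(P+[0,0,135],R)
manip.move_linear(P+[0,0,66],max_speed=80)
print(manip.get_tcp_pos(),manip.get_clock()-t)
manip.command_gripper(20,40)
print(manip.get_grip_width(),manip.get_gripper_force(),np.round(manip.get_wrist_force(),2),np.round(manip.get_moment(),2))
manip.move_linear(P+[0,0,135],max_speed=80)
print(manip.get_grip_width(),np.round(manip.get_wrist_force(),2),manip.get_tcp_pos(),manip.get_clock())
look("w2")
```

```text
[ 547.18796834 -287.38134819   66.4846686 ] 1.4832999999999998
28.0661943057514 39.40162393991159 [ 0.89 -0.11 -0.25] [-0.01 -0.14 -0.05]
27.924507160373153 [ 0.25  1.27 -2.71] [ 546.40814055 -286.8133555   134.35834308] 5.0583
```

View pics/w2.png

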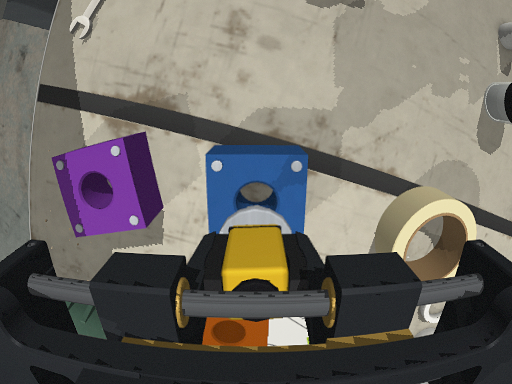

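The tester is held square and clear of the hole; the mouth shows at (257,192). Next I'll look at the caps on the way and then press mount 3.

```bash
cat >> h.py <<'E'
def force(n=5):
    s=[]
    for _ in range(n): s.append(manip.get_wrist_force()[2]);manip.wait(0.02)
    return float(np.mean(s))
def press(xy,R,target=8.1):
    P=np.array([*xy,0.]);manip.movep(P+[0,0,130],R);manip.move_linear(P+[0,0,119],max_speed=60);manip.wait(.25)
    f0=force(10);z=112.;log=[]
    for _ in range(12):
        manip.move_linear(P+[0,0,z],max_speed=40);manip.wait(.12)
        F=force()-f0;log.append((round(z,1),round(manip.get_tcp_pos()[2],1),round(F,2)))
        if F>target-.3: break
        z-=max(.3,min(4,(target-F)*1.3*.95))
        if z<80: break
    manip.wait(.8);log.append(round(force()-f0,2))
    manip.move_linear(P+[0,0,130],max_speed=80);return log
E
python3 - <<'E'
from h import *
R=down(np.radians(15.8))
manip.movep([550,-120,190],R)
c,f=look("w3")
hsv=cv2.cvtColor(c["pixels"],cv2.COLOR_RGB2HSV);H,S,V=[hsv[...,i] for i in range(3)]
w=np.zeros(H.shape,bool);w[:215]=1
for b in blobs((V<55)&w,150):
    r=rect_on_plane(f,b,54)
    if 35<min(r[1]) and max(r[1])<62: print("cap",cv2.boundingRect(b),np.round(r[0],1),np.round(r[1],1))
print(press((547.1,-37.1),R),manip.get_clock())
E
```

```text
cap (250, 74, 52, 52) [545.8 -36.3] [48.3 47.8]
cap (262, 0, 51, 43) [535.   40.6] [48.  43.5]
[(112.0, np.float64(112.3), 2.44), (108.0, np.float64(108.3), 5.45), (104.7, np.float64(105.2), 7.91), 7.68] 9.9083
```

Mount 3 is stiff at 0.76 N/mm, so it's good. Mount 2 next.

Run:
```python
from h import *
R=down(np.radians(15.8))
l=press((534.3,47.3),R);print(l,manip.get_clock())
if l[-2][1]>99:
    print(press((522.1,131),R),manip.get_clock())
```

```text
[(112.0, np.float64(112.0), 0.76), (108.0, np.float64(108.2), 2.16), (104.0, np.float64(104.2), 3.52), (100.0, np.float64(100.2), 4.95), (96.1, np.float64(96.3), 6.18), (93.7, np.float64(94.0), 7.3), (92.7, np.float64(93.1), 7.98), 7.96] 15.8167
```

Mount 2 is the soft one at about 0.37 N/mm, sinking roughly 12.7 mm. Now the tester goes back in the holder.

Run:
```python
from h import *
R=down(np.radians(15.8));P=np.array([546.8,-287.1,0])
manip.move_linear([534.3,47.3,145],max_speed=150)
manip.movep(P+[0,0,145],R);manip.wait(.2)
f0=force()
manip.move_linear(P+[0,0,75],max_speed=80);manip.wait(.1);print(force()-f0)
manip.move_linear(P+[0,0,66.5],max_speed=30);manip.wait(.15);F=force()-f0;print(F,manip.get_tcp_pos())
manip.command_gripper(60);manip.wait(.2)
manip.move_linear(P+[0,0,135],max_speed=80)
manip.movep(P+[0,0,230],R)
c,f=look("w4")
hsv=cv2.cvtColor(c["pixels"],cv2.COLOR_RGB2HSV);V=hsv[...,2]
w=np.zeros(V.shape,bool);w[160:222,210:300]=1
for b in blobs((V<60)&w,60):
    r=rect_on_plane(f,b,114);print(cv2.boundingRect(b),np.round(r[0],1),np.round(r[1],1))
print(manip.get_clock())
```

```text
-0.2239704453765694
0.02242212496589202 [ 546.74348277 -287.0231163    66.39968213]
(244, 178, 22, 21) [ 545.9 -286.6] [19.4 19.2]
21.85
```

View pics/w4.png

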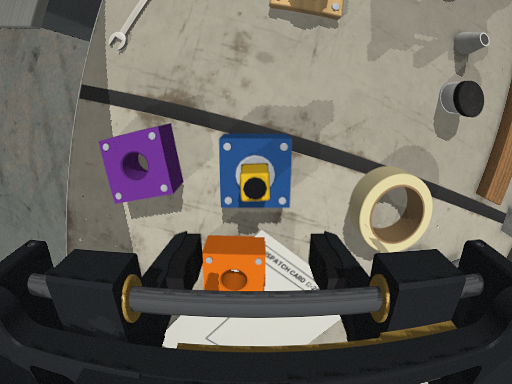

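The tester is seated, with its button at (255,187) upright over the holder and the pose unchanged. Next is the block.

Run:
```python
from h import *
R=down(np.radians(35.6))
manip.movep([545,360,230],R);manip.wait(.1)
c,f=look("w5")
hsv=cv2.cvtColor(c["pixels"],cv2.COLOR_RGB2HSV);H,S,V=[hsv[...,i] for i in range(3)]
w=np.zeros(H.shape,bool);w[120:235,190:330]=1
for n,m in(("bright",(S<40)&(V>150)),("mid",(S<40)&(V>120))):
  for b in blobs(m&w,200):
    r=rect_on_plane(f,b,64);print(n,cv2.boundingRect(b),np.round(r[0],1),np.round(r[1],1),round(r[2],1))
print(manip.get_clock(),manip.get_tcp_pos())
```

```text
bright (190, 120, 140, 115) [552.8 359.8] [160.5 129.3] 35.2
mid (190, 120, 140, 115) [552.7 359.7] [160.5 129.5] 35.4
24.3083 [545.52048041 359.21607852 229.99471137]
```

View pics/w5.png

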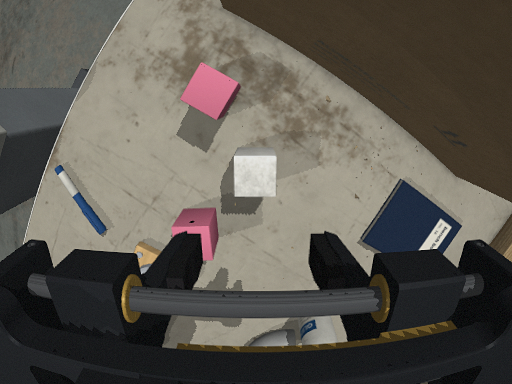

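The block's top face is about (234–276, 155–196), square to the tool. I'll cast its corners and grasp.

Run:
```python
from h import *
tp,R0=np.array(manip.get_tcp_pos()),np.array(manip.get_eef_rot())
c,f=look("w5b")
V=cv2.cvtColor(c["pixels"],cv2.COLOR_RGB2HSV);m=(V[...,1]<14)&(V[...,2]>195)
m=cv2.morphologyEx(m.astype(np.uint8),cv2.MORPH_OPEN,np.ones((5,5)));w=np.zeros_like(m);w[140:210,222:290]=1
for b in blobs(m&w,300):
    r=rect_on_plane(f,b,64);print(cv2.boundingRect(b),np.round(r[0],1),np.round(r[1],1),round(r[2],1))
p=np.array([f(u,64)[:2] for u in((234,155),(276,155),(276,196),(234,196))]);C=p.mean(0);d=p[1]-p[0]+p[2]-p[3]
print(p.round(1).tolist(),C,np.degrees(np.arctan2(d[1],d[0])))
```

```text
(234, 156, 42, 40) [544.1 359.3] [44.2 43.5] 35.5
[[513.1, 365.2], [549.4, 391.2], [576.6, 354.4], [538.9, 327.5]] [544.49840068 359.59425845] 35.52119809795737
```

Run:
```python
from h import *
R=down(np.radians(35.5));P=np.array([544.3,359.4,0])
manip.movep(P+[0,0,110],R);manip.move_linear(P+[0,0,22],max_speed=80)
manip.command_gripper(40,30);print(manip.get_grip_width(),manip.get_tcp_pos(),R[:,0])
manip.move_linear(P+[0,0,150],max_speed=100)
Q=np.array([533.9,47.5,0])
manip.movep(Q+[0,0,150],R);manip.wait(.1)
manip.move_linear(Q+[0,0,84],max_speed=80);manip.wait(.3);f0=force(10)
z=76.
for _ in range(10):
    manip.move_linear(Q+[0,0,z],max_speed=25);manip.wait(.12);F=force()-f0
    print(round(z,1),manip.get_tcp_pos().round(1),round(F,2))
    if F>3.2: break
    z-=max(.3,min(2,(3.5-F)*1.4))
    if z<67: break
manip.wait(.2);print(force()-f0,manip.get_clock())
```

```text
46.07445100834612 [544.59775832 359.5458742   22.57514148] [-0.58070296  0.81411552  0.        ]
76.0 [533.9  47.5  76.1] 0.28
74.0 [534.1  47.5  74.1] 1.28
72.0 [534.1  47.5  72.1] 2.56
70.7 [534.1  47.5  70.8] 3.56
3.0287377172542476 32.9833
```

Run:
```python
from h import *
Q=manip.get_tcp_pos();R=down(np.radians(35.5))
manip.command_gripper(62);manip.wait(.3)
manip.move_linear([Q[0],Q[1],150],max_speed=60)
x=R[:,0]
manip.movep(np.array([534,47.5,260]),R);manip.wait(.1)
c,f=look("w6");t=manip.read_camera("top")
cv2.imwrite("pics/f.png",np.hstack([cv2.cvtColor(c["pixels"],4)[60:260,130:380],cv2.cvtColor(cv2.resize(t["pixels"][180:247,170:300],None,fx=3,fy=3,interpolation=2)[:200],4)]))
m=cv2.cvtColor(c["pixels"],cv2.COLOR_RGB2HSV);m=((m[...,1]<14)&(m[...,2]>185)).astype(np.uint8);m=cv2.morphologyEx(m,cv2.MORPH_OPEN,np.ones((5,5)))
for b in blobs(m,300):
    r=rect_on_plane(f,b,112);print(cv2.boundingRect(b),np.round(r[0],1),np.round(r[1],1),round(r[2],1))
print(manip.get_clock(),manip.get_wrist_force())
```

```text
(235, 161, 44, 42) [533.6  47.6] [43.8 43.2] 35.6
35.9083 [-0.23154688 -0.22099115  0.35341482]
```

View pics/f.png

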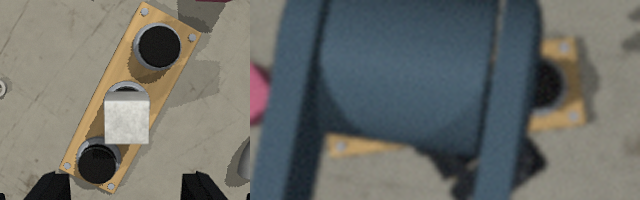

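The block stands upright on the middle mount, with its top at wrist pixels (235–279, 161–203). That puts it at (533.6,47.6), within about 1 mm of the cap centre, and the tester is already seated. Handing in.

```bash
python3 -c "
from station import manip
print(manip.hand_in(),manip.get_clock())"
```

```text
the job is handed in; nothing more can be done
the job is handed in; nothing more can be done
```

The middle mount (place_2) is the soft one: the tester is back upright in its holder, the stop block stands upright centred on that mount, and the job was handed in at about 36 s; mount 1 was not pressed, since the soft one had been found.

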